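# Dispense one specimen cassette with the hand wheel

## Task

Dispense one cassette from the hand-wheel dispenser: by its black knob, lift the wheel's spring pin out of the notch and turn the wheel exactly one full turn clockwise (seen from above), until the pin has dropped back into the same notch. Then nudge the wheel on clockwise until you feel the pin come up against the far side of the notch, hold it there under light pressure for a moment, and let go. Never force the pin against the ring or take the wheel past the notch, backwards at the start or onwards at the end, and leave everything else on the bench where it is.

Things in the scene. Friction and masses are not known exactly. Their poses are not given: they have to be found in the camera images.
- dispenser: White cast base, 340 x 200 x 50 mm, fixed to the bench, with a dark steel hand wheel at its robot-side end and an aluminium magazine at its far end. Origin on the bench under the wheel's axis; x runs from wheel to magazine, y towards the outfeed channel, z up. Magazine centre at x=185, y=-30 mm, top 106 mm high; outfeed trough beside it at y=-10 to 93 mm, floor 57 mm high.
- wheel_axis (a point): On the wheel's vertical axis, level with its rim's top (77 mm up). Solid disc 158 mm across, hub up to 5 mm higher. Under it a steel ring 190 mm across, top 62 mm up, stays put; it has one square notch 28 mm wide, open at the rim, on the dispenser's -x side. The ring is clamped up to 0.13 rad off either way, which is not reported.
- knob_mid (a point): Middle of the knob on its axis: upright black cylinder, 24 mm across, 50 mm tall (25 mm below and above this point, lower end 3 mm over the rim), 62 mm from the wheel's axis. Head of a spring plunger: pulls straight up, and spins freely about its own axis, so a gripper can keep its yaw as the wheel goes round. Starts on the dispenser's -x side.
- pin: Round-ended steel pin, 8 mm thick, below the knob, through the wheel; origin at its lower tip. In the notch it reaches 7 mm below the ring's top and has about 10 mm of play to each side; elsewhere it slides on the ring's top. Limits: 15 N on the notch's side, 30 N on the ring's top; 4 N or more counts as having come up against the notch's side.
- plunger (a joint): Lift of knob and pin, m: 0 = down in the notch, about 0.007 = resting on top of the ring, 0.013 = as high as it goes (hard stop). A spring presses it down with 6 N at 0, 8 N at 0.013.
- wheel (a joint): Wheel angle, rad, growing clockwise seen from above: near 0 at the start (knob on the dispenser's -x side), 6.28 after one turn. Friction is about 3 N at the knob; in the first half-turn a spring adds up to 6 N, in the second half it drives the wheel on. Let go within 0.6 rad of home, it stays. The wheel moves a pusher out and back once a turn, ejecting the lowest cassette.
- cassette0: Lowest of three equal white plastic cassettes, 40 x 28 x 7 mm, stacked in the magazine; the one to be dispensed. Origin at the centre of its underside.
- cassette1: Second cassette of the stack; stays in the magazine and drops down by one.
- cassette2: Top cassette of the stack; stays in the magazine.
- oil_bottle: Bystander: small amber bottle, 32 mm across, 70 mm tall.
- jar: Bystander: white jar, 56 mm across, 60 mm tall.
- slide_box: Bystander: grey box with black lid, 87 x 34 x 42 mm.
- objective: Bystander: standing steel microscope objective, 28 mm across, 46 mm tall.
- petri: Bystander: flat glass dish, 90 mm across, 14 mm tall.
- lens_brush: Bystander: lying brush, 160 mm long.
- driver: Bystander: lying screwdriver, 150 mm long.

How it is judged:
By the outcome, as a careful person would: the job done as asked, in the order asked, and still so for the second after the job is handed in, with the robot touching nothing.
It also fails if it takes over 72 s, if anything falls off the work surface, if the arm or the gripper's body presses on something with over 40 N, if the wrist force passes 120 N, or if a joint passes its speed limit or range.

## Robot

A 6-joint arm with a two-finger parallel gripper is mounted at the origin on the work surface. World frame = base frame: x ahead of the robot, y to its left, z up, the work surface at z = 0. Lengths are in m, angles in degrees, forces in N, time in s.
With the tool pointing down it reaches from about 0.375 to 0.9 m from the base axis. Payload 3.1 kg.
Tool frame: the origin (TCP) lies at the very end of the fingers, on their centre line; the grasp point (between the pads) lies 19 mm behind it; x points along the fingers, z is the direction in which the jaws open and shut, and the axes are right-handed (so a half turn about x gives the same grasp; the last joint's range is limited). The gripper opens to 87 mm and grips with 3 to 60 N. Pads are 19 mm wide; open, the fingers measure 117 mm over their backs; the gripper's body (75 mm by 190 mm) begins 51 mm behind the grasp point.
Start: joints at [55.835, 30.224, 82.088, -0, 67.689, -10.227], TCP at [0.254, 0.571, 0.223] pointing down, gripper open.
Joint ranges: [-176.69, 176.69], [-43.24, 126.21], [12.49, 139.97], [-82, 262], [0, 151.66], [-163.58, 163.58]. Speed limits (degrees/s): [159.86, 159.86, 180, 180, 180, 180].

## Interface

Orientations are given as a 3x3 rotation matrix whose columns are the frame's x, y, z axes.
In Python, from rig import bot gives the robot as it stands.
- The arm moves only by the tool send_rows, never from a script. Its arguments are lists of equal length, an entry for each row: "fingers": the opening, from 0 (shut) to 1 (fully open); "dp": the shift along the world's x, y, z in mm, a list of three; "turn": the turn, a rotation vector about the world's x, y, z in rad, a list of three. In form: {"fingers": [fingers, ...], "dp": [[tx, ty, tz], ...], "turn": [[rx, ry, rz], ...]}. A call has 1 to 10 rows; each row is the pose to reach, as a shift and turn from the pose measured when the call began; what a row does not reach only later rows make up. A row lasts 1/12 s, in which the tool goes at most 41.7 mm and 7.16 degrees, less where a joint would pass 70% of its speed; a pose out of reach is approached as far as the arm can. A call with a gripper value outside its range is refused whole. The fingers move at their own pace and stop on an object; the grip force is fixed at half the most. Time passes only in rows, so rows that repeat a pose let the fingers close. It gives the time, the measured TCP pose, the force and the opening at its end, in the units of the state.
- bot.read_state(): the state, without advancing time (a new reading comes with each control period).
- bot.capture(name): name is "side" or "top" or "wrist"; returns a dict with "img" (480x640x3 uint8, blue, green, red), "z_map" (480x640 float32, m along the optical axis (not along the pixel's ray), 0 where there is no reading), "mtx" (3x3 intrinsics, pixels), "origin" and "orientation" of the camera in the world; the wrist camera has in their place "hand_eye" (4x4, takes a point from camera to tool coordinates, whose origin is the TCP and whose axes are the tool frame's). Camera axes: x right, y up, looking along -z (the intrinsics and any distortion apply to the point x, -y, -z); pixel columns grow to the right and rows downward; lengths in m; the calibration is good to about 2 mm. A picture is of the moment at which its call begins: read the wrist's pose just before it.
- bot.hand_in(): hands the job in, once; it reports no verdict.
The state is a dict: "time_s": time; "joint_positions": joint angles; "qvel": joint speeds; "tau": joint torques, N m; "position": TCP position; "tcp_rot": TCP orientation; "force": force on the tool from outside, world axes, zero at the start; "moment": the same for the moment, N m; "opening": opening from 0.0 (shut) to 1.0 (fully open).
Only numpy, scipy, OpenCV 4.12 (cv2) and the standard library are available. Lean on these libraries where they do the work, as an engineer would, in place of code of your own. Each camera call takes 0.05 s, during which the arm holds its last target.

## Working session

There is one attempt and no reset: what is moved stays moved. The work goes in short steps, Python scripts to look and compute and a tool call to move; the robot and the scene stay as the last step left them, time stands still between calls to the robot, and variables do not carry over. Pictures are saved under pics/ and viewed, and the job is handed in when it is done.

Besides the shell and the picture viewer there is one more tool, called as name(argument=value, ...), one argument or row to a line, values as JSON. send_rows: Moves the arm, as the interface text tells. Its arguments: {"type":"object","properties":{"fingers":{"type":"array","items":{"type":"number"}},"dp":{"type":"array","items":{"type":"array","items":{"type":"number"}}},"turn":{"type":"array","items":{"type":"array","items":{"type":"number"}}}},"required":["fingers","dp","turn"]}

```bash
ls; mkdir -p pics
python3 - <<'E'
from rig import bot
import cv2,numpy as np,pickle
s=bot.read_state()
print(s)
for n in("side","top","wrist"):
    c=bot.capture(n); cv2.imwrite(f"pics/{n}0.png",c["img"]); pickle.dump(c,open(f"{n}0.pkl","wb"))
    print(n,{k:v for k,v in c.items() if k not in("img","z_map")})
E
```

```text
pics
{'time_s': 0.0, 'joint_positions': array([ 5.58352939e+01,  3.02782772e+01,  8.21559805e+01, -1.55688139e-03,
        6.76891072e+01, -1.02260883e+01]), 'qvel': array([-0.05625354,  0.01482195, -0.04447926, -0.01735175,  0.0200018 ,
        0.03056307]), 'tau': array([ 9.42626539e-04, -4.40043998e+01, -1.76588345e+01,  6.33749831e-02,
        5.83234895e-02, -1.50330470e-04]), 'position': array([0.25315038, 0.57063862, 0.22158127]), 'tcp_rot': array([[-1.18833551e-03, -9.13984663e-01,  4.05746994e-01],
       [-1.79566600e-03,  4.05748577e-01,  9.13982969e-01],
       [-9.99997682e-01,  3.57532334e-04, -2.12337663e-03]]), 'force': array([ 1.13057073, -0.35735377,  0.82584644]), 'moment': array([0.00153209, 0.04624745, 0.00138698]), 'opening': 0.9991731030492849}
side {'mtx': array([[598.85616443,   0.        , 319.53347734],
       [  0.        , 598.85616443, 233.84229898],
       [  0.        ,   0.        ,   1.        ]]), 'origin': array([0.45441345, 1.26676662, 1.13450769]), 'orientation': array([[-0.9953904 ,  0.06734795, -0.06828029],
       [-0.09539776, -0.62209694,  0
[... 270 characters left out ...]
,  1.17236466]), 'orientation': array([[-0.02587815,  0.98759778, -0.1548578 ],
       [-0.99966361, -0.02529827,  0.00571448],
       [ 0.00172597,  0.15495358,  0.98792024]])}
wrist {'mtx': array([[350.26093229,   0.        , 323.53120586],
       [  0.        , 350.26093229, 245.11764826],
       [  0.        ,   0.        ,   1.        ]]), 'hand_eye': array([[-9.33299874e-04,  2.70451296e-01, -9.62733206e-01,
        -1.62457105e-01],
       [ 2.27100417e-04,  9.62733657e-01,  2.70451203e-01,
         7.40872745e-02],
       [ 9.99999539e-01,  3.37749614e-05, -9.59938804e-04,
        -4.08052731e-04],
       [ 0.00000000e+00,  0.00000000e+00,  0.00000000e+00,
         1.00000000e+00]])}
```

View pics/side0.png

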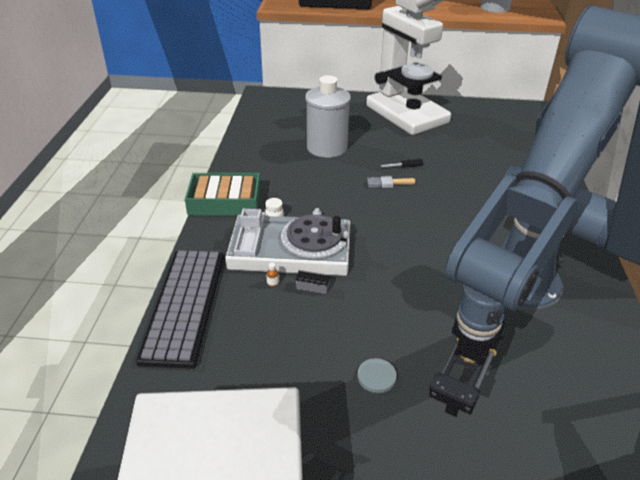

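View pics/top0.png

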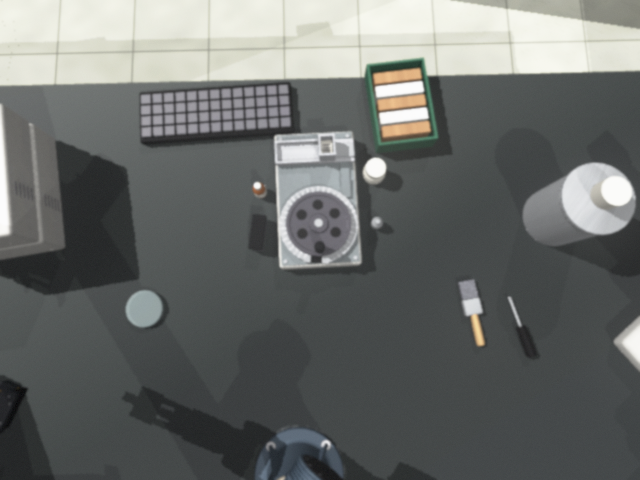

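View pics/wrist0.png

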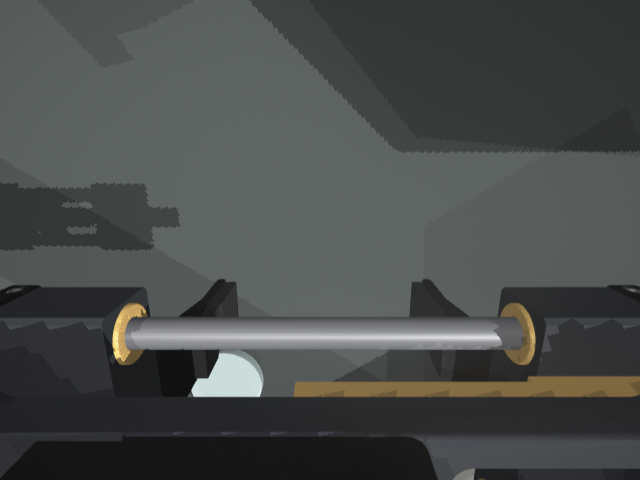

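```bash
cat > h.py <<'E'
import numpy as np,pickle,cv2
def cloud(c,T=None):
    z=c["z_map"];v,u=np.mgrid[:480,:640];K=c["mtx"]
    p=np.stack([(u-K[0,2])/K[0,0]*z,-(v-K[1,2])/K[1,1]*z,-z],-1)
    if T is not None: return p@T[:3,:3].T+T[:3,3]
    return p@c["orientation"].T+c["origin"]
def wristT(s,c):
    T=np.eye(4);T[:3,:3]=s["tcp_rot"];T[:3,3]=s["position"];return T@c["hand_eye"]
E
python3 - <<'E'
from h import *
for n,box in(("top",(265,120,370,280)),("side",(220,195,360,285))):
    c=pickle.load(open(n+"0.pkl","rb"));P=cloud(c);x0,y0,x1,y1=box
    Q=P[y0:y1,x0:x1].reshape(-1,3);I=c["img"][y0:y1,x0:x1].reshape(-1,3).astype(int)
    print(n,"bench z",np.median(P[300:330,300:330,2]) if n=="top" else 0)
    k=(Q[:,2]>.105)&(Q[:,2]<.15)&(I.max(1)<60)
    print("knob top?",k.sum(),Q[k].mean(0),np.median(Q[k],0),Q[k].min(0),Q[k].max(0))
    r=(Q[:,2]>.07)&(Q[:,2]<.0835)
    q=Q[r];print("wheel",r.sum(),q.mean(0),q.min(0),q.max(0))
    for lo in np.arange(.03,.14,.01):
        m=(Q[:,2]>lo)&(Q[:,2]<lo+.01); print(round(lo,2),m.sum(),Q[m].min(0).round(3) if m.any() else'',Q[m].max(0).round(3) if m.any() else'')
    a=c["img"][y0:y1,x0:x1];cv2.imwrite(f"pics/{n}z.png",cv2.resize(a,None,fx=4 if n=="side" else 3.6,fy=4 if n=="side" else 3.6,interpolation=cv2.INTER_CUBIC))
E
```

```text
top bench z 0.0011482761197442182
knob top? 52 [ 0.51753833 -0.06468625  0.12645309] [ 0.51612597 -0.06513829  0.12800655] [ 0.51035584 -0.0721465   0.10748668] [ 0.52732496 -0.05594944  0.13436303]
wheel 3507 [ 0.60237069 -0.06044993  0.07594133] [ 0.50557166 -0.15144808  0.07003573] [0.79796677 0.04174211 0.08344577]
0.03 148 [ 0.482 -0.194  0.03 ] [0.867 0.07  0.04 ]
0.04 1349 [ 0.482 -0.194  0.04 ] [0.826 0.069 0.05 ]
0.05 3327 [ 0.484 -0.192  0.05 ] [0.823 0.04  0.06 ]
0.06 2120 [ 0.49  -0.193  0.06 ] [0.8   0.042 0.07 ]
0.07 3163 [ 0.506 -0.151  0.07 ] [0.798 0.042 0.08 ]
0.08 434 [ 0.506 -0.137  0.08 ] [0.793 0.014 0.09 ]
0.09 58 [ 0.511 -0.107  0.09 ] [ 0.793 -0.051  0.1  ]
0.1 145 [ 0.512 -0.107  0.1  ] [ 0.797 -0.058  0.11 ]
0.11 20 [ 0.51  -0.105  0.11 ] [ 0.794 -0.052  0.119]
0.12 57 [ 0.512 -0.075  0.122] [ 0.533 -0.052  0.13 ]
0.13 25 [ 0.513 -0.07   0.13 ] [ 0.53  -0.054  0.135]
0.14 0  
side bench z 0
knob top? 71 [ 0.52478992 -0.05396843  0.12088869] [ 0.52472509 -0.05344279  0.12174838] [ 0.51475274 -0.06970671  0.10589288] [ 0.53407268 -0.04476719  0.13444911]
wheel 1625 [ 0.60896876 -0.05006615  0.07566989] [ 0.50912671 -0.14444115  0.07005299] [0.79998131 0.09774182 0.08347543]
0.03 644 [ 0.485 -0.275  0.03 ] [0.897 0.116 0.04 ]
0.04 1499 [ 0.485 -0.266  0.04 ] [0.894 0.113 0.05 ]
0.05 1937 [ 0.489 -0.245  0.05 ] [0.899 0.104 0.06 ]
0.06 1077 [ 0.493 -0.239  0.06 ] [0.895 0.098 0.07 ]
0.07 1479 [ 0.509 -0.144  0.07 ] [0.8   0.098 0.08 ]
0.08 233 [ 0.511 -0.135  0.08 ] [0.798 0.024 0.09 ]
0.09 109 [ 0.513 -0.109  0.09 ] [ 0.797 -0.044  0.1  ]
0.1 148 [ 0.514 -0.106  0.1  ] [ 0.8   -0.045  0.11 ]
0.11 34 [ 0.514 -0.1    0.11 ] [ 0.793 -0.047  0.12 ]
0.12 37 [ 0.514 -0.07   0.12 ] [ 0.537 -0.045  0.13 ]
0.13 11 [ 0.519 -0.067  0.13 ] [ 0.531 -0.049  0.134]
0.14 0
```

View pics/topz.png

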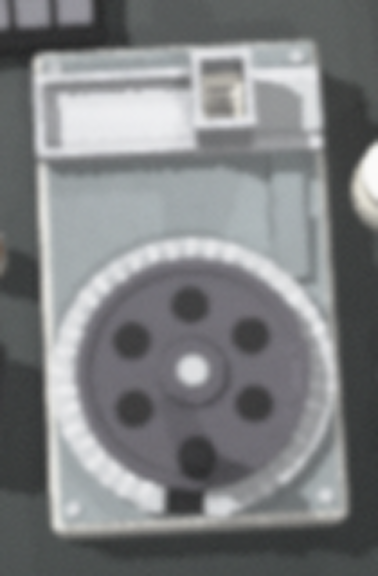

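View pics/sidez.png

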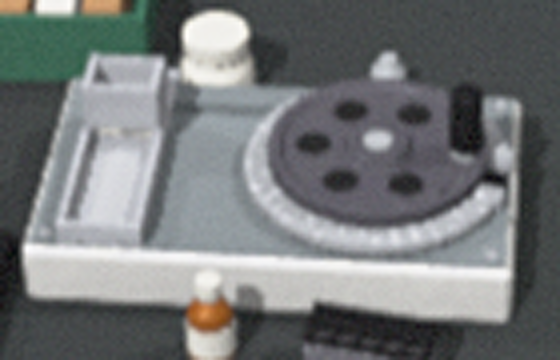

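send_rows(
  fingers=[1, 1, 1, 1, 1, 1, 1, 1, 1, 1],
  dp=[
    [20, -30, 5],
    [40, -60, 10],
    [60, -90, 15],
    [80, -120, 20],
    [100, -150, 20],
    [120, -180, 20],
    [140, -215, 20],
    [160, -250, 20],
    [180, -285, 20],
    [200, -315, 20],
  ],
  turn=[
    [0, 0, 0.04],
    [0, 0, 0.08],
    [0, 0, 0.12],
    [0, 0, 0.16],
    [0, 0, 0.2],
    [0, 0, 0.25],
    [0, 0, 0.3],
    [0, 0, 0.35],
    [0, 0, 0.4],
    [0, 0, 0.418],
  ],
)

```text
time_s: 0.98
position: [0.4535, 0.2535, 0.2417]
tcp_rot: [[-0.001, -1.0, -0.002], [-0.002, -0.002, 1.0], [-1.0, 0.001, -0.002]]
force: [0.3, 0.5, -0.1]
opening: 0.998
```

send_rows(
  fingers=[1, 1, 1, 1, 1, 1, 1, 1, 1, 1],
  dp=[
    [20, -32, 0],
    [40, -64, 0],
    [60, -96, 0],
    [80, -128, 0],
    [100, -160, 0],
    [120, -192, 0],
    [140, -224, 0],
    [165, -260, 0],
    [190, -295, 0],
    [205, -315, 0],
  ],
  turn=[
    [0, 0, 0],
    [0, 0, 0],
    [0, 0, 0],
    [0, 0, 0],
    [0, 0, 0],
    [0, 0, 0],
    [0, 0, 0],
    [0, 0, 0],
    [0, 0, 0],
    [0, 0, 0],
  ],
)

```text
time_s: 1.82
position: [0.6602, -0.0653, 0.2412]
tcp_rot: [[-0.0, -1.0, 0.0], [-0.004, 0.0, 1.0], [-1.0, 0.0, -0.004]]
force: [1.3, 0.5, 0.8]
opening: 1.003
```

Run:
```python
from rig import bot
from h import *
s=bot.read_state(); c=bot.capture("wrist"); s2=bot.read_state()
print(s["position"],s2["position"],s["qvel"].round(2))
pickle.dump((s,c),open("wrist1.pkl","wb"));cv2.imwrite("pics/wrist1.png",c["img"])
c=bot.capture("top");cv2.imwrite("pics/top1.png",c["img"])
```

```text
[ 0.66018955 -0.06528817  0.24124876] [ 0.66349862 -0.06973879  0.24113041] [-17.72  17.99 -33.91   1.38  17.53 -18.06]
```

View pics/wrist1.png

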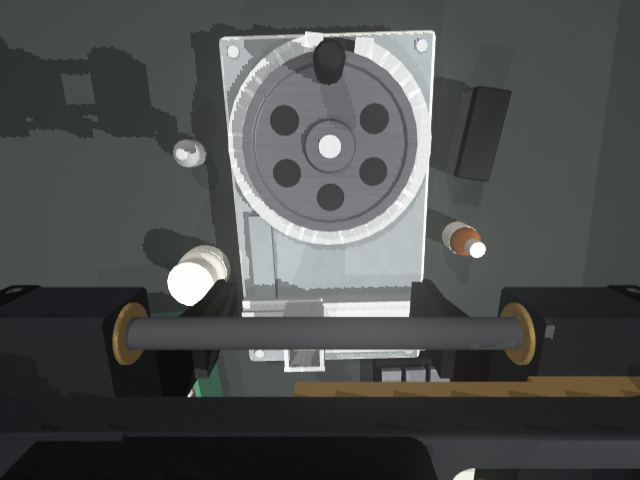

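send_rows(
  fingers=[1, 1, 1, 1, 1],
  dp=[
    [-20, 5, -10],
    [-30, 8, -20],
    [-30, 8, -20],
    [-30, 8, -20],
    [-30, 8, -20],
  ],
  turn=[
    [0, 0, 0],
    [0, 0, 0],
    [0, 0, 0],
    [0, 0, 0],
    [0, 0, 0],
  ],
)

```text
time_s: 2.33
position: [0.6319, -0.0581, 0.2215]
tcp_rot: [[0.003, -1.0, 0.002], [-0.005, 0.002, 1.0], [-1.0, -0.003, -0.005]]
force: [0.8, -0.4, 0.4]
opening: 0.996
```

Run:
```python
from rig import bot
from h import *
s=bot.read_state(); c=bot.capture("wrist"); s2=bot.read_state()
print(s["position"],s2["position"],s["qvel"].round(2))
pickle.dump((s,c),open("wrist2.pkl","wb"));cv2.imwrite("pics/wrist2.png",c["img"])
P=cloud(c,wristT(s,c)); I=c["img"]
for lo in np.arange(-.01,.14,.01):
    m=(P[:280,:,2]>lo)&(P[:280,:,2]<lo+.01)&(c["z_map"][:280]>0);Q=P[:280][m]
    if m.any():print(round(lo,2),m.sum(),Q.min(0).round(3),Q.max(0).round(3))
m=(P[:200,200:460,2]>.12);Q=P[:200,200:460][m];print("knob",m.sum(),Q.mean(0),Q.min(0),Q.max(0))
```

```text
[ 0.631925   -0.05812443  0.22152752] [ 0.63229135 -0.05833159  0.2217685 ] [-0.07 -0.02 -1.21  0.03  0.06 -0.01]
-0.01 40203 [ 0.423 -0.44  -0.003] [ 0.708  0.308 -0.   ]
0.0 86659 [ 0.423 -0.439  0.   ] [0.708 0.308 0.01 ]
0.01 570 [ 0.532 -0.222  0.01 ] [0.704 0.095 0.02 ]
0.02 576 [ 0.532 -0.216  0.02 ] [0.7   0.094 0.03 ]
0.03 836 [ 0.53  -0.221  0.03 ] [0.694 0.112 0.04 ]
0.04 7936 [ 0.483 -0.214  0.04 ] [0.692 0.113 0.05 ]
0.05 6650 [ 0.488 -0.158  0.05 ] [0.688 0.095 0.06 ]
0.06 8653 [ 0.49  -0.156  0.06 ] [0.684 0.093 0.07 ]
0.07 24798 [ 0.508 -0.139  0.07 ] [0.68  0.091 0.08 ]
0.08 516 [ 0.53  -0.081  0.08 ] [ 0.604 -0.04   0.09 ]
0.09 30 [ 0.53  -0.072  0.09 ] [ 0.536 -0.052  0.1  ]
0.1 29 [ 0.524 -0.072  0.1  ] [ 0.536 -0.05   0.11 ]
0.11 33 [ 0.528 -0.071  0.11 ] [ 0.536 -0.051  0.12 ]
0.12 924 [ 0.512 -0.073  0.121] [ 0.536 -0.051  0.13 ]
0.13 64 [ 0.517 -0.069  0.13 ] [ 0.532 -0.054  0.132]
knob 1190 [ 0.52995704 -0.06107039  0.17128927] [ 0.5124459  -0.07329216  0.12091963] [ 0.55723188 -0.05051301  0.38376819]
```

View pics/wrist2.png

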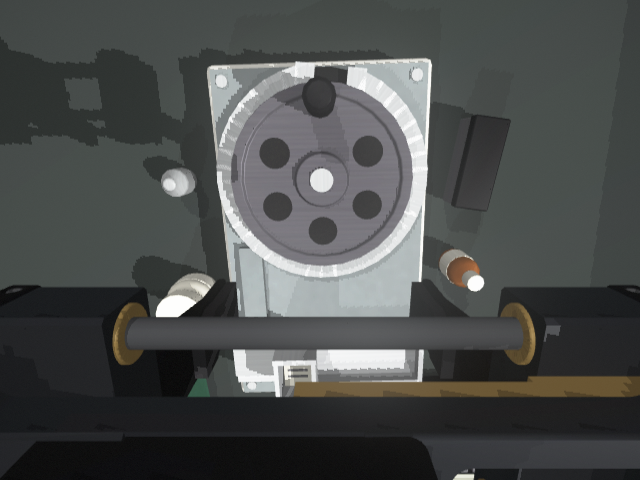

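Run:
```python
from h import *
from scipy.optimize import least_squares
s,c=pickle.load(open("wrist2.pkl","rb"));T=wristT(s,c);P=cloud(c,T);I=c["img"];z=c["z_map"]
K=c["mtx"]
def ray(u,v,h):
    d=T[:3,:3]@np.array([(u-K[0,2])/K[0,0],-(v-K[1,2])/K[1,1],-1]);o=T[:3,3];return o+d*(h-o[2])/d[2]
# wheel disc by min enclosing of z in .072-.08 in roi
roi=np.zeros(z.shape,bool);roi[60:280,200:440]=1
def circ(lo,hi):
    m=(roi&(P[...,2]>lo)&(P[...,2]<hi)).astype(np.uint8)
    n,l,st,ce=cv2.connectedComponentsWithStats(m);k=1+st[1:,4].argmax();m=(l==k).astype(np.uint8)
    cs,_=cv2.findContours(m,cv2.RETR_EXTERNAL,cv2.CHAIN_APPROX_NONE);q=max(cs,key=len)[:,0]
    X=np.array([P[v,u] for u,v in q]);
    f=lambda p:np.hypot(X[:,0]-p[0],X[:,1]-p[1])-p[2]
    r=least_squares(f,[.58,-.06,.08],loss="soft_l1",f_scale=.001);print(lo,r.x,len(q),X[:,2].mean(),np.abs(r.fun).mean());return r.x
w=circ(.0715,.0800);g=circ(.058,.0800)
print("hub bolt",ray(321,180,.083), "disc z med",np.median(P[...,2][roi&(P[...,2]>.07)&(P[...,2]<.08)]), "ring z",np.median(P[...,2][roi&(P[...,2]>.055)&(P[...,2]<.068)]),"base", np.median(P[300:305,330:400,2]))
m=roi&(P[...,2]>.124)&(P[...,2]<.135)&(z>0)
kn=P[m];print("knob",m.sum(),kn.mean(0),np.median(kn,0),(kn.min(0)+kn.max(0))/2,np.ptp(kn,axis=0))
# base edges at z=.05
for a,b in(((208,75),(232,290)),((432,70),(424,300)),((208,67),(430,60))):
    A,B=ray(*a,.05),ray(*b,.05);print(A,B,np.degrees(np.arctan2(B[1]-A[1],B[0]-A[0])))
print("bench",np.median(P[20:50,:100,2]))
a=I[50:140,250:400];cv2.imwrite("pics/notch.png",cv2.resize(a,None,fx=5,fy=5,interpolation=cv2.INTER_CUBIC))
```

```text
0.0715 [ 0.58612077 -0.06071772  0.07789731] 575 0.07652260128897541 0.0024150843087679154
0.058 [ 0.58694695 -0.06107174  0.09463542] 797 0.0635068606178401 0.006511312621080539
hub bolt [ 0.58535653 -0.06087268  0.083     ] disc z med 0.07449622194451866 ring z 0.06234121425430805 base 0.05064054132713136
knob 943 [ 0.52425366 -0.06178812  0.12807471] [ 0.52435866 -0.06160824  0.12851365] [ 0.52404266 -0.06189362  0.127857  ] [0.02298681 0.02270029 0.00766674]
[ 0.49790673 -0.15936294  0.05      ] [ 0.70008662 -0.15332421  0.05      ] 1.710807409710073
[0.49450618 0.03531234 0.05      ] [0.71134211 0.04491704 0.05      ] 2.5362458886608623
[ 0.49157553 -0.15877728  0.05      ] [0.48666854 0.03294789 0.05      ] 91.46610153101037
bench 0.00013021601589022214
```

View pics/notch.png

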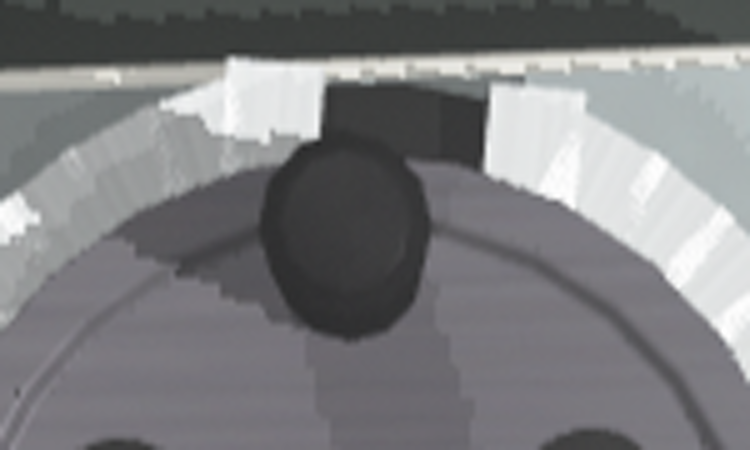

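send_rows(
  fingers=[1, 1, 1, 1, 1, 1, 1, 1, 1, 1],
  dp=[
    [-30, 0, 0],
    [-60, -1, 0],
    [-90, -1, 0],
    [-107, -1.5, 0],
    [-107.5, -1.5, -10],
    [-107.5, -1.5, -35],
    [-107.5, -1.5, -60],
    [-107.5, -1.5, -75],
    [-107.5, -1.5, -75],
    [-107.5, -1.5, -75],
  ],
  turn=[
    [0, 0, 0],
    [0, 0, 0],
    [0, 0, 0],
    [0, 0, 0],
    [0, 0, 0],
    [0, 0, 0],
    [0, 0, 0],
    [0, 0, 0],
    [0, 0, 0],
    [0, 0, 0],
  ],
)

```text
time_s: 3.22
position: [0.5259, -0.0599, 0.1462]
tcp_rot: [[0.004, -1.0, 0.002], [-0.005, 0.002, 1.0], [-1.0, -0.004, -0.005]]
force: [1.2, 0.7, -0.4]
opening: 1.002
```

Run:
```python
from rig import bot
from h import *
s=bot.read_state(); c=bot.capture("wrist"); print(s["position"],s["force"],s["tcp_rot"].round(4).tolist())
pickle.dump((s,c),open("wrist3.pkl","wb"));cv2.imwrite("pics/wrist3.png",c["img"])
s=bot.read_state();print(s["position"],s["force"],s["time_s"])
```

```text
[ 0.52590324 -0.05990153  0.14621912] [ 1.24911467  0.73961152 -0.38708411] [[0.0035, -1.0, 0.0022], [-0.0047, 0.0022, 1.0], [-1.0, -0.0035, -0.0047]]
[ 0.52643414 -0.06009883  0.14708992] [0.13754058 0.75122459 0.53504702] 3.2667
```

View pics/wrist3.png

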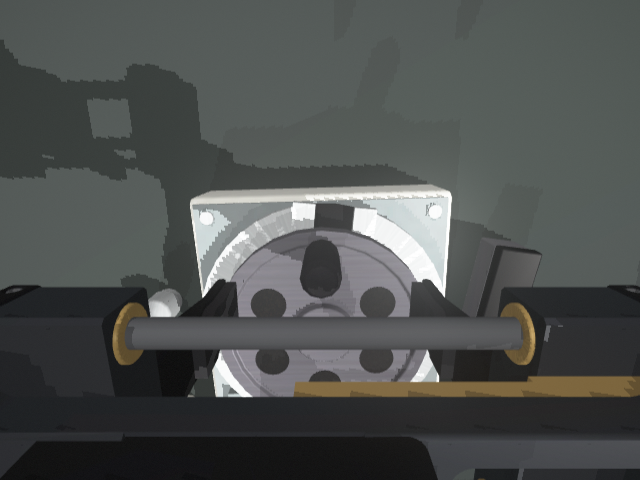

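Run:
```python
from h import *
s,c=pickle.load(open("wrist3.pkl","rb"));T=wristT(s,c);P=cloud(c,T);z=c["z_map"]
roi=np.zeros(z.shape,bool);roi[225:305,290:350]=1
for lo,hi in((.125,.135),(.085,.1),(.1,.12)):
    m=roi&(P[...,2]>lo)&(P[...,2]<hi)&(z>0);Q=P[m];print(m.sum(),Q.min(0).round(4),Q.max(0).round(4),((Q.min(0)+Q.max(0))/2).round(4),"tool frame z", ((Q-s["position"])@s["tcp_rot"]).min(0)[2].round(4),((Q-s["position"])@s["tcp_rot"]).max(0)[2].round(4))
```

```text
1132 [ 0.5119 -0.0733  0.125 ] [ 0.5342 -0.0509  0.1311] [ 0.523  -0.0621  0.128 ] tool frame z -0.0133 0.0091
208 [ 0.5115 -0.0735  0.0851] [ 0.5232 -0.05    0.0998] [ 0.5173 -0.0618  0.0925] tool frame z -0.0134 0.0102
362 [ 0.5113 -0.0738  0.1   ] [ 0.5234 -0.05    0.12  ] [ 0.5174 -0.0619  0.11  ] tool frame z -0.0138 0.0101
```

send_rows(
  fingers=[1, 1, 1, 1, 1],
  dp=[
    [-2, 0, -20],
    [-3, 0, -40],
    [-3, 0, -58],
    [-3, 0, -58],
    [-3, 0, -58],
  ],
  turn=[
    [0, 0, 0],
    [0, 0, 0],
    [0, 0, 0],
    [0, 0, 0],
    [0, 0, 0],
  ],
)

```text
time_s: 3.68
position: [0.5243, -0.0603, 0.0897]
tcp_rot: [[0.006, -1.0, 0.002], [-0.006, 0.002, 1.0], [-1.0, -0.006, -0.006]]
force: [-0.1, 0.1, -0.5]
opening: 1.001
```

send_rows(
  fingers=[0.6, 0.5, 0.4, 0.35, 0.3, 0.3, 0.3],
  dp=[
    [0, 0, 0],
    [0, 0, 0],
    [0, 0, 0],
    [0, 0, 0],
    [0, 0, 0],
    [0, 0, 0],
    [0, 0, 0],
  ],
  turn=[
    [0, 0, 0],
    [0, 0, 0],
    [0, 0, 0],
    [0, 0, 0],
    [0, 0, 0],
    [0, 0, 0],
    [0, 0, 0],
  ],
)

```text
time_s: 4.27
position: [0.5244, -0.0603, 0.0898]
tcp_rot: [[0.007, -1.0, 0.002], [-0.006, 0.002, 1.0], [-1.0, -0.007, -0.006]]
force: [-0.1, 0.7, 0.4]
opening: 0.549
```

send_rows(
  fingers=[0.2, 0.2, 0.1, 0.1, 0.1, 0.1, 0.1, 0.1, 0.1, 0.1],
  dp=[
    [0, 0, 0],
    [0, 0, 0],
    [0, 0, 0],
    [0, 0, 0],
    [0, 0, 0],
    [0, 0, 0],
    [0, 0, 0],
    [0, 0, 0],
    [0, 0, 0],
    [0, 0, 0],
  ],
  turn=[
    [0, 0, 0],
    [0, 0, 0],
    [0, 0, 0],
    [0, 0, 0],
    [0, 0, 0],
    [0, 0, 0],
    [0, 0, 0],
    [0, 0, 0],
    [0, 0, 0],
    [0, 0, 0],
  ],
)

```text
time_s: 5.1
position: [0.5246, -0.0607, 0.0898]
tcp_rot: [[0.007, -1.0, 0.002], [-0.006, 0.002, 1.0], [-1.0, -0.007, -0.006]]
force: [-0.9, -4.4, -0.4]
opening: 0.263
```

send_rows(
  fingers=[0, 0, 0, 0, 0, 0],
  dp=[
    [0, 0.5, 2.5],
    [0, 0.5, 5],
    [0, 0.5, 7.5],
    [0, 0.5, 10],
    [0, 0.5, 10],
    [0, 0.5, 10],
  ],
  turn=[
    [0, 0, 0],
    [0, 0, 0],
    [0, 0, 0],
    [0, 0, 0],
    [0, 0, 0],
    [0, 0, 0],
  ],
)

```text
time_s: 5.6
position: [0.5245, -0.0603, 0.0994]
tcp_rot: [[0.007, -1.0, 0.002], [-0.006, 0.002, 1.0], [-1.0, -0.007, -0.006]]
force: [1.8, -4.9, -7.7]
opening: 0.264
```

```bash
cat > arc.py <<'E'
import sys,numpy as np
from rig import bot
cx,cy,R,z0,a,b,n=[float(t) for t in sys.argv[1:8]]
s=bot.read_state();p=s["position"]*1000
ph=np.degrees(np.arctan2(p[1]-cy,-(p[0]-cx)));r=np.hypot(p[0]-cx,p[1]-cy)
print("now phi",ph%360,"r",r,"z",p[2],"F",s["force"].round(1),"t",s["time_s"],s["joint_positions"].round(0),"x-axis",s["tcp_rot"][:,0].round(3),"z",s["tcp_rot"][:,2].round(3))
f=np.radians(np.linspace(a,b,int(n)+1)[1:])
print([[round(cx-R*np.cos(t)-p[0],1),round(cy+R*np.sin(t)-p[1],1),round(z0-p[2],1)] for t in f])
E
python3 arc.py 586.5 -61 62 99.8 0 40 10
```

```text
now phi 0.6114078365872937 r 61.9775142785011 z 99.39034896739005 F [ 1.8 -4.9 -7.7] t 5.6 [ -19.   33.  103.   -0.   44. -108.] x-axis [ 0.007 -0.006 -1.   ] z [ 0.002  1.    -0.006]
[[np.float64(0.1), np.float64(3.7), np.float64(0.4)], [np.float64(0.6), np.float64(8.0), np.float64(0.4)], [np.float64(1.3), np.float64(12.2), np.float64(0.4)], [np.float64(2.4), np.float64(16.4), np.float64(0.4)], [np.float64(3.7), np.float64(20.5), np.float64(0.4)], [np.float64(5.3), np.float64(24.6), np.float64(0.4)], [np.float64(7.2), np.float64(28.4), np.float64(0.4)], [np.float64(9.4), np.float64(32.2), np.float64(0.4)], [np.float64(11.8), np.float64(35.8), np.float64(0.4)], [np.float64(14.5), np.float64(39.2), np.float64(0.4)]]
```

send_rows(
  fingers=[0, 0, 0, 0, 0, 0, 0, 0, 0, 0],
  dp=[
    [0.1, 3.7, 0.4],
    [0.6, 8, 0.4],
    [1.3, 12.2, 0.4],
    [2.4, 16.4, 0.4],
    [3.7, 20.5, 0.4],
    [5.3, 24.6, 0.4],
    [7.2, 28.4, 0.4],
    [9.4, 32.2, 0.4],
    [11.8, 35.8, 0.4],
    [14.5, 39.2, 0.4],
  ],
  turn=[
    [0, 0, 0],
    [0, 0, 0],
    [0, 0, 0],
    [0, 0, 0],
    [0, 0, 0],
    [0, 0, 0],
    [0, 0, 0],
    [0, 0, 0],
    [0, 0, 0],
    [0, 0, 0],
  ],
)

```text
time_s: 6.43
position: [0.5379, -0.022, 0.099]
tcp_rot: [[0.004, -1.0, 0.0], [-0.008, 0.0, 1.0], [-1.0, -0.004, -0.008]]
force: [-1.2, -7.7, -9.0]
opening: 0.263
```

```bash
python3 arc.py 586.5 -61 62 99.8 38 78 10 | sed 's/np.float64(\([-0-9.]*\))/\1/g'
```

```text
now phi 38.75893606353863 r 62.34523787527168 z 98.99719699118626 F [-1.2 -7.7 -9. ] t 6.4333 [ -14.   34.  101.   -1.   45. -104.] x-axis [ 0.004 -0.008 -1.   ] z [ 0.     1.    -0.008]
[[2.5, 2.5, 0.8], [5.5, 5.6, 0.8], [8.8, 8.5, 0.8], [12.2, 11.1, 0.8], [15.8, 13.5, 0.8], [19.5, 15.7, 0.8], [23.4, 17.6, 0.8], [27.4, 19.2, 0.8], [31.5, 20.6, 0.8], [35.7, 21.6, 0.8]]
```

send_rows(
  fingers=[0, 0, 0, 0, 0, 0, 0, 0, 0, 0],
  dp=[
    [2.5, 2.5, 0.8],
    [5.5, 5.6, 0.8],
    [8.8, 8.5, 0.8],
    [12.2, 11.1, 0.8],
    [15.8, 13.5, 0.8],
    [19.5, 15.7, 0.8],
    [23.4, 17.6, 0.8],
    [27.4, 19.2, 0.8],
    [31.5, 20.6, 0.8],
    [35.7, 21.6, 0.8],
  ],
  turn=[
    [0, 0, 0],
    [0, 0, 0],
    [0, 0, 0],
    [0, 0, 0],
    [0, 0, 0],
    [0, 0, 0],
    [0, 0, 0],
    [0, 0, 0],
    [0, 0, 0],
    [0, 0, 0],
  ],
)

```text
time_s: 7.27
position: [0.568, -0.0012, 0.0977]
tcp_rot: [[-0.009, -1.0, -0.001], [-0.009, -0.001, 1.0], [-1.0, 0.009, -0.009]]
force: [-6.5, -9.4, -7.8]
opening: 0.267
```

```bash
python3 arc.py 586.5 -61 62 99.8 74 114 10 | sed 's/np.float64(\([-0-9.]*\))/\1/g'
```

```text
now phi 72.84083860407367 r 62.58587998829278 z 97.67736497621145 F [-6.5 -9.4 -7.8] t 7.2667 [ -11.   36.   96.   -1.   48. -101.] x-axis [-0.009 -0.009 -1.   ] z [-0.001  1.    -0.009]
[[5.6, 0.8, 2.1], [9.8, 1.6, 2.1], [14.1, 2.0, 2.1], [18.5, 2.2, 2.1], [22.8, 2.0, 2.1], [27.1, 1.6, 2.1], [31.4, 0.8, 2.1], [35.6, -0.2, 2.1], [39.7, -1.5, 2.1], [43.7, -3.2, 2.1]]
```

send_rows(
  fingers=[0, 0, 0, 0, 0, 0, 0, 0, 0, 0],
  dp=[
    [5.6, 0, 1.5],
    [9.8, 0.6, 2.8],
    [14.1, 1.0, 2.8],
    [18.5, 1.2, 2.8],
    [22.8, 1.0, 2.8],
    [27.1, 0.6, 2.8],
    [31.4, -0.2, 2.8],
    [35.6, -1.2, 2.8],
    [39.7, -2.5, 2.8],
    [43.7, -4.2, 2.8],
  ],
  turn=[
    [0, 0, 0],
    [0.005, -0.005, 0],
    [0.009, -0.009, 0],
    [0.009, -0.009, 0],
    [0.009, -0.009, 0],
    [0.009, -0.009, 0],
    [0.009, -0.009, 0],
    [0.009, -0.009, 0],
    [0.009, -0.009, 0],
    [0.009, -0.009, 0],
  ],
)

```text
time_s: 8.1
position: [0.5987, -0.0, 0.0967]
tcp_rot: [[-0.03, -1.0, -0.0], [0.01, -0.001, 1.0], [-1.0, 0.03, 0.01]]
force: [-14.9, 7.5, -1.2]
opening: 0.264
```

```bash
python3 arc.py 586.5 -61.7 62 101 110 150 10 | sed 's/np.float64(\([-0-9.]*\))/\1/g'
```

```text
now phi 101.15022697447424 r 62.85186155564146 z 96.72343335533445 F [-14.9   7.5  -1.2] t 8.1 [ -11.   38.   91.    0.   53. -101.] x-axis [-0.03  0.01 -1.  ] z [-0.    1.    0.01]
[[13.1, -5.0, 4.3], [17.0, -6.9, 4.3], [20.7, -9.1, 4.3], [24.3, -11.5, 4.3], [27.7, -14.2, 4.3], [30.9, -17.1, 4.3], [33.9, -20.2, 4.3], [36.7, -23.5, 4.3], [39.2, -27.0, 4.3], [41.5, -30.7, 4.3]]
```

send_rows(
  fingers=[0, 0, 0],
  dp=[
    [3, -1.2, 3],
    [3, -1.2, 3],
    [3, -1.2, 3],
  ],
  turn=[
    [-0.01, -0.03, 0],
    [-0.01, -0.03, 0],
    [-0.01, -0.03, 0],
  ],
)

```text
time_s: 8.35
position: [0.5952, 0.0008, 0.0973]
tcp_rot: [[-0.014, -1.0, -0.001], [0.003, -0.001, 1.0], [-1.0, 0.014, 0.003]]
force: [-6.7, -0.6, -8.1]
opening: 0.261
```

Run:
```python
from rig import bot
from h import *
s=bot.read_state(); c=bot.capture("wrist"); print(s["position"],s["force"],s["moment"],s["qvel"].round(1),s["tau"].round(1))
pickle.dump((s,c),open("wrist4.pkl","wb"));cv2.imwrite("pics/wrist4.png",c["img"])
c=bot.capture("side");cv2.imwrite("pics/side4.png",cv2.resize(c["img"][180:300,200:400],None,fx=4,fy=4))
```

```text
[0.59518915 0.00079703 0.0973287 ] [-6.70161493 -0.61016151 -8.11981452] [-0.15044411  0.93192705  0.07003092] [-0.1  0.1 -0.2  0.2  0.6 -0.1] [  0.5 -50.  -18.    0.4  -1.5   0. ]
```

View pics/wrist4.png

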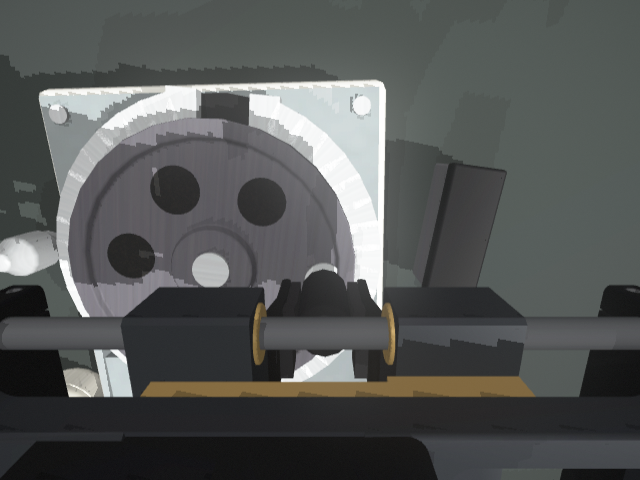

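View pics/side4.png

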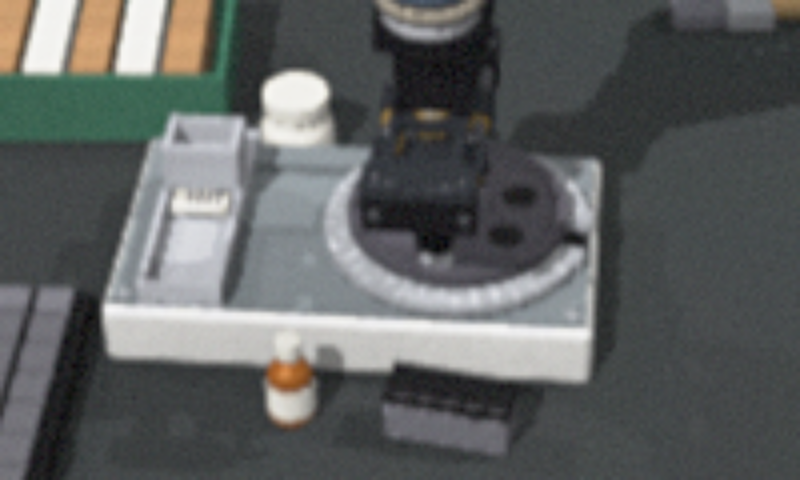

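```bash
sed -i 's/\[round(/[float(round(/; ' arc.py
cat > arc.py <<'E'
import sys,numpy as np
from rig import bot
cx,cy,R,z0,a,b,n=[float(t) for t in sys.argv[1:8]]
s=bot.read_state();p=s["position"]*1000;F=s["force"]
ph=np.arctan2(p[1]-cy,-(p[0]-cx));r=np.hypot(p[0]-cx,p[1]-cy)
t=np.array([np.sin(ph),np.cos(ph)]);o=np.array([-np.cos(ph),np.sin(ph)])
print("phi %.1f r %.1f z %.1f Ftan %.1f Frad %.1f Fz %.1f"%(np.degrees(ph)%360,r,p[2],F[:2]@t,F[:2]@o,F[2]),"t",s["time_s"],s["joint_positions"].round(0)[[0,5]],"tilt",s["tcp_rot"][:2,0].round(3),"yaw",s["tcp_rot"][:2,2].round(3))
x=s["tcp_rot"][:,0];print("turn fix wx %.3f wy %.3f wz %.3f"%(-x[1],x[0],s["tcp_rot"][0,2]))
f=np.radians(np.linspace(a,b,int(n)+1)[1:])
print([[float(round(v,1)) for v in(cx-R*np.cos(t)-p[0],cy+R*np.sin(t)-p[1],z0-p[2])] for t in f])
E
python3 arc.py 586.5 -61.3 62 102 100 150 10
```

```text
phi 98.0 r 62.7 z 97.3 Ftan -6.8 Frad -1.5 Fz -7.6 t 8.45 [ -11. -101.] tilt [-0.014  0.003] yaw [-0.001  1.   ]
turn fix wx -0.003 wy -0.014 wz -0.001
[[7.3, -2.2, 4.7], [12.5, -3.8, 4.7], [17.5, -5.9, 4.7], [22.3, -8.4, 4.7], [26.8, -11.3, 4.7], [31.1, -14.6, 4.7], [35.1, -18.2, 4.7], [38.8, -22.2, 4.7], [42.1, -26.5, 4.7], [45.0, -31.1, 4.7]]
```

send_rows(
  fingers=[0, 0, 0, 0, 0, 0, 0, 0, 0, 0],
  dp=[
    [7.3, -1.2, 4],
    [12.5, -3, 4.7],
    [17.5, -5.5, 4.7],
    [22.3, -8.4, 4.7],
    [26.8, -11.3, 4.7],
    [31.1, -14.6, 4.7],
    [35.1, -18.2, 4.7],
    [38.8, -22.2, 4.7],
    [42.1, -26.5, 4.7],
    [45, -31.1, 4.7],
  ],
  turn=[
    [0, -0.014, 0],
    [0, -0.02, 0],
    [0, -0.02, 0],
    [0, -0.02, 0],
    [0, -0.02, 0],
    [0, -0.02, 0],
    [0, -0.02, 0],
    [0, -0.02, 0],
    [0, -0.02, 0],
    [0, -0.02, 0],
  ],
)

```text
time_s: 9.28
position: [0.6346, -0.0221, 0.0988]
tcp_rot: [[-0.007, -1.0, 0.001], [0.017, 0.001, 1.0], [-1.0, 0.007, 0.017]]
force: [-1.6, 15.7, -7.2]
opening: 0.265
```

```bash
python3 arc.py 586.5 -61.3 62 102 150 190 10
```

```text
phi 140.8 r 62.1 z 98.8 Ftan -13.2 Frad 8.7 Fz -7.2 t 9.2833 [ -12. -103.] tilt [-0.007  0.017] yaw [0.001 1.   ]
turn fix wx -0.017 wy -0.007 wz 0.001
[[7.6, -12.1, 3.2], [9.4, -16.0, 3.2], [10.8, -20.1, 3.2], [12.0, -24.2, 3.2], [12.9, -28.5, 3.2], [13.5, -32.8, 3.2], [13.8, -37.1, 3.2], [13.8, -41.4, 3.2], [13.5, -45.7, 3.2], [12.9, -50.0, 3.2]]
```

send_rows(
  fingers=[0, 0, 0, 0, 0, 0, 0, 0, 0, 0],
  dp=[
    [7.6, -9, 3.2],
    [9.4, -13, 3.2],
    [11, -17, 3.2],
    [12.5, -21, 3.2],
    [13.5, -25, 3.2],
    [14.5, -29, 3.2],
    [14.8, -33, 3.2],
    [14.8, -37, 3.2],
    [14.8, -41, 3.2],
    [14.5, -45, 3.2],
  ],
  turn=[
    [-0.01, -0.007, 0],
    [-0.017, -0.007, 0],
    [-0.017, -0.007, 0],
    [-0.017, -0.007, 0],
    [-0.017, -0.007, 0],
    [-0.017, -0.007, 0],
    [-0.017, -0.007, 0],
    [-0.017, -0.007, 0],
    [-0.017, -0.007, 0],
    [-0.017, -0.007, 0],
  ],
)

```text
time_s: 10.12
position: [0.6484, -0.0611, 0.1003]
tcp_rot: [[-0.003, -1.0, 0.003], [0.01, 0.003, 1.0], [-1.0, 0.003, 0.01]]
force: [3.1, 10.0, -8.1]
opening: 0.264
```

```bash
python3 arc.py 586.5 -61.3 62.5 102 182 222 10
```

```text
phi 179.8 r 61.9 z 100.3 Ftan -10.0 Frad 3.2 Fz -8.1 t 10.1167 [ -15. -106.] tilt [-0.003  0.01 ] yaw [0.003 1.   ]
turn fix wx -0.010 wy -0.003 wz 0.003
[[0.3, -6.8, 1.7], [-0.3, -11.1, 1.7], [-1.2, -15.3, 1.7], [-2.4, -19.5, 1.7], [-3.9, -23.6, 1.7], [-5.7, -27.6, 1.7], [-7.7, -31.5, 1.7], [-10.0, -35.2, 1.7], [-12.6, -38.7, 1.7], [-15.4, -42.0, 1.7]]
```

send_rows(
  fingers=[0, 0, 0, 0, 0, 0, 0, 0, 0, 0],
  dp=[
    [0.3, -6, 1.2],
    [-0.2, -10, 1.2],
    [-1, -14.5, 1.2],
    [-2.2, -18.7, 1.2],
    [-3.9, -22.9, 1.2],
    [-5.7, -27, 1.2],
    [-7.7, -31, 1.2],
    [-10, -35.2, 1.2],
    [-12.6, -38.7, 1.2],
    [-15.4, -42, 1.2],
  ],
  turn=[
    [-0.01, 0, 0],
    [-0.01, 0, 0],
    [-0.01, 0, 0],
    [-0.01, 0, 0],
    [-0.01, 0, 0],
    [-0.01, 0, 0],
    [-0.01, 0, 0],
    [-0.01, 0, 0],
    [-0.01, 0, 0],
    [-0.01, 0, 0],
  ],
)

```text
time_s: 10.95
position: [0.6332, -0.1014, 0.1006]
tcp_rot: [[-0.002, -1.0, 0.003], [0.003, 0.003, 1.0], [-1.0, 0.002, 0.003]]
force: [3.2, 1.1, -8.1]
opening: 0.262
```

```bash
python3 arc.py 586.5 -61.3 62.5 101.5 222 262 10
```

```text
phi 220.7 r 61.5 z 100.6 Ftan -2.9 Frad 1.7 Fz -8.1 t 10.95 [ -19. -109.] tilt [-0.002  0.003] yaw [0.003 1.   ]
turn fix wx -0.003 wy -0.002 wz 0.003
[[-3.3, -4.9, 0.9], [-6.5, -7.8, 0.9], [-10.0, -10.5, 0.9], [-13.6, -12.9, 0.9], [-17.4, -15.1, 0.9], [-21.3, -17.0, 0.9], [-25.3, -18.6, 0.9], [-29.5, -20.0, 0.9], [-33.7, -21.0, 0.9], [-38.0, -21.8, 0.9]]
```

send_rows(
  fingers=[0, 0, 0, 0, 0, 0, 0, 0, 0, 0],
  dp=[
    [-3, -4.2, 0.9],
    [-6.3, -7.5, 0.9],
    [-10, -10.5, 0.9],
    [-13.6, -12.9, 0.9],
    [-17.4, -15.1, 0.9],
    [-21.3, -17, 0.9],
    [-25.3, -18.6, 0.9],
    [-29.5, -20, 0.9],
    [-33.7, -21, 0.9],
    [-38, -21.8, 0.9],
  ],
  turn=[
    [0, 0, 0],
    [0, 0, 0],
    [0, 0, 0],
    [0, 0, 0],
    [0, 0, 0],
    [0, 0, 0],
    [0, 0, 0],
    [0, 0, 0],
    [0, 0, 0],
    [0, 0, 0],
  ],
)

```text
time_s: 11.78
position: [0.5939, -0.1224, 0.1013]
tcp_rot: [[-0.004, -1.0, 0.003], [0.005, 0.003, 1.0], [-1.0, 0.004, 0.005]]
force: [-1.5, 6.1, -8.4]
opening: 0.263
```

```bash
python3 arc.py 586.5 -61.3 62.5 101.5 260 300 10
```

```text
phi 263.0 r 61.5 z 101.3 Ftan 0.8 Frad -6.2 Fz -8.4 t 11.7833 [ -22. -112.] tilt [-0.004  0.005] yaw [0.003 1.   ]
turn fix wx -0.005 wy -0.004 wz 0.003
[[-0.9, -1.1, 0.2], [-5.3, -1.4, 0.2], [-9.6, -1.4, 0.2], [-14.0, -1.1, 0.2], [-18.3, -0.5, 0.2], [-22.6, 0.4, 0.2], [-26.8, 1.6, 0.2], [-30.9, 3.1, 0.2], [-34.8, 4.9, 0.2], [-38.7, 7.0, 0.2]]
```

send_rows(
  fingers=[0, 0, 0, 0, 0, 0, 0, 0, 0, 0],
  dp=[
    [-2.5, 0, -0.5],
    [-6, 0, -1],
    [-10, 0, -1],
    [-14, 0.3, -1],
    [-18.3, 1, -1],
    [-22.6, 1.8, -1],
    [-26.8, 2.9, -1],
    [-30.9, 4.3, -1],
    [-34.8, 6, -1],
    [-38.7, 8, -1],
  ],
  turn=[
    [0, 0, 0],
    [0, 0, 0],
    [0, 0, 0],
    [0, 0, 0],
    [0, 0, 0],
    [0, 0, 0],
    [0, 0, 0],
    [0, 0, 0],
    [0, 0, 0],
    [0, 0, 0],
  ],
)

```text
time_s: 12.62
position: [0.5561, -0.1147, 0.1007]
tcp_rot: [[-0.001, -1.0, 0.003], [0.004, 0.003, 1.0], [-1.0, 0.001, 0.004]]
force: [1.3, 2.2, -9.0]
opening: 0.269
```

```bash
python3 arc.py 586.5 -61.3 62 100.5 300 340 10
```

```text
phi 299.7 r 61.5 z 100.7 Ftan -0.1 Frad -2.6 Fz -9.0 t 12.6167 [ -23. -113.] tilt [-0.001  0.004] yaw [0.003 1.   ]
turn fix wx -0.004 wy -0.001 wz 0.003
[[-4.2, 2.0, -0.2], [-7.7, 4.6, -0.2], [-11.0, 7.4, -0.2], [-14.2, 10.4, -0.2], [-17.1, 13.6, -0.2], [-19.7, 17.0, -0.2], [-22.1, 20.6, -0.2], [-24.3, 24.3, -0.2], [-26.2, 28.2, -0.2], [-27.8, 32.2, -0.2]]
```

send_rows(
  fingers=[0, 0, 0, 0, 0, 0, 0, 0, 0, 0],
  dp=[
    [-4.2, 2, -0.4],
    [-7.7, 4.6, -0.4],
    [-11, 7.4, -0.4],
    [-14.2, 10.4, -0.4],
    [-17.1, 13.6, -0.4],
    [-19.7, 17, -0.4],
    [-22.1, 20.6, -0.4],
    [-24.3, 24.3, -0.4],
    [-26.2, 28.2, -0.4],
    [-27.8, 32.2, -0.4],
  ],
  turn=[
    [0, 0, 0],
    [0, 0, 0],
    [0, 0, 0],
    [0, 0, 0],
    [0, 0, 0],
    [0, 0, 0],
    [0, 0, 0],
    [0, 0, 0],
    [0, 0, 0],
    [0, 0, 0],
  ],
)

```text
time_s: 13.45
position: [0.5286, -0.0829, 0.1005]
tcp_rot: [[-0.0, -1.0, 0.003], [0.002, 0.003, 1.0], [-1.0, 0.0, 0.002]]
force: [3.6, -2.0, -8.2]
opening: 0.266
```

```bash
python3 arc.py 586.5 -61.3 62 100.5 340 360 6
```

```text
phi 339.5 r 61.8 z 100.5 Ftan -3.2 Frad -2.7 Fz -8.2 t 13.45 [ -21. -111.] tilt [-0.     0.002] yaw [0.003 1.   ]
turn fix wx -0.002 wy -0.000 wz 0.003
[[-1.5, 3.8, 0.0], [-2.4, 7.3, 0.0], [-3.1, 10.8, 0.0], [-3.7, 14.4, 0.0], [-4.0, 18.0, 0.0], [-4.1, 21.6, 0.0]]
```

send_rows(
  fingers=[0, 0, 0, 0, 0, 0, 0, 0, 0],
  dp=[
    [-1.5, 3.8, 0],
    [-2.4, 7.3, 0],
    [-3.1, 10.8, 0],
    [-3.7, 14.4, 0],
    [-4, 18, 0],
    [-4.1, 21.6, 0],
    [-4.1, 24.5, 0],
    [-4.1, 26.5, 0],
    [-4.1, 26.5, 0],
  ],
  turn=[
    [0, 0, 0],
    [0, 0, 0],
    [0, 0, 0],
    [0, 0, 0],
    [0, 0, 0],
    [0, 0, 0],
    [0, 0, 0],
    [0, 0, 0],
    [0, 0, 0],
  ],
)

```text
time_s: 14.2
position: [0.5246, -0.0566, 0.1006]
tcp_rot: [[0.0, -1.0, 0.002], [0.001, 0.002, 1.0], [-1.0, -0.0, 0.001]]
force: [3.2, -3.8, -8.3]
opening: 0.264
```

```bash
python3 arc.py 586.5 -61.3 62 100.5 0 5 1
python3 - <<'E'
from rig import bot
from h import *
s=bot.read_state(); c=bot.capture("wrist"); print(s["position"])
pickle.dump((s,c),open("wrist5.pkl","wb"));cv2.imwrite("pics/wrist5.png",c["img"])
E
```

```text
phi 4.4 r 62.1 z 100.6 Ftan -3.6 Frad -3.5 Fz -8.3 t 14.2 [ -18. -108.] tilt [0.    0.001] yaw [0.002 1.   ]
turn fix wx -0.001 wy 0.000 wz 0.002
[[0.2, 0.7, -0.1]]
[ 0.52456798 -0.05656098  0.10056508]
```

View pics/wrist5.png

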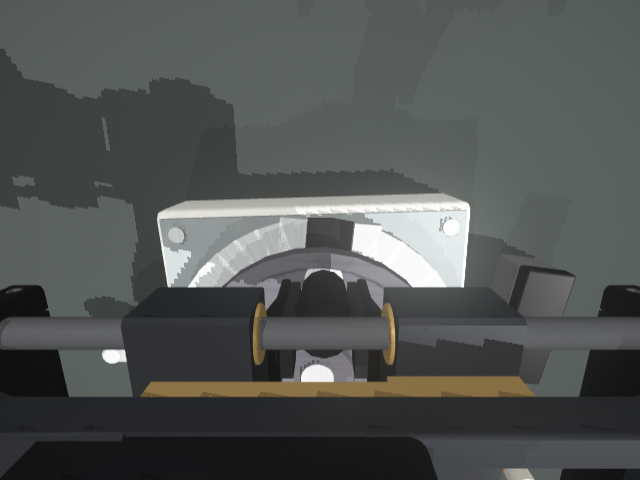

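send_rows(
  fingers=[0, 0, 0, 0, 0, 0, 0],
  dp=[
    [0, 0, -2],
    [0, 0, -4],
    [0, 0, -6],
    [0, 0, -8],
    [0, 0, -10],
    [0, 0, -11],
    [0, 0, -11],
  ],
  turn=[
    [0, 0, 0],
    [0, 0, 0],
    [0, 0, 0],
    [0, 0, 0],
    [0, 0, 0],
    [0, 0, 0],
    [0, 0, 0],
  ],
)

```text
time_s: 14.83
position: [0.5246, -0.0566, 0.0899]
tcp_rot: [[-0.0, -1.0, 0.002], [0.001, 0.002, 1.0], [-1.0, 0.0, 0.001]]
force: [1.7, -3.1, -2.8]
opening: 0.267
```

```bash
python3 arc.py 586.5 -61.3 62 89.6 0 5 1
```

```text
phi 4.4 r 62.1 z 89.9 Ftan -3.0 Frad -1.9 Fz -2.8 t 14.8333 [ -18. -108.] tilt [-0.     0.001] yaw [0.002 1.   ]
turn fix wx -0.001 wy -0.000 wz 0.002
[[0.2, 0.7, -0.3]]
```

```bash
python3 arc.py 586.5 -61.3 62 89 7 13 6
```

```text
phi 4.4 r 62.1 z 89.9 Ftan -3.0 Frad -1.9 Fz -2.8 t 14.8333 [ -18. -108.] tilt [-0.     0.001] yaw [0.002 1.   ]
turn fix wx -0.001 wy -0.000 wz 0.002
[[0.5, 3.9, -0.9], [0.7, 5.0, -0.9], [0.9, 6.0, -0.9], [1.1, 7.1, -0.9], [1.3, 8.2, -0.9], [1.5, 9.2, -0.9]]
```

send_rows(
  fingers=[0, 0, 0, 0, 0, 0, 0, 0],
  dp=[
    [0.2, 2.5, -0.5],
    [0.4, 4, -0.9],
    [0.7, 5, -0.9],
    [0.9, 6, -0.9],
    [1.1, 7, -0.9],
    [1.3, 8, -0.9],
    [1.4, 8.5, -0.9],
    [1.4, 8.5, -0.9],
  ],
  turn=[
    [0, 0, 0],
    [0, 0, 0],
    [0, 0, 0],
    [0, 0, 0],
    [0, 0, 0],
    [0, 0, 0],
    [0, 0, 0],
    [0, 0, 0],
  ],
)

```text
time_s: 15.5
position: [0.5257, -0.0487, 0.0898]
tcp_rot: [[-0.0, -1.0, 0.001], [-0.0, 0.001, 1.0], [-1.0, 0.0, -0.0]]
force: [0.8, -5.2, 1.9]
opening: 0.261
```

```bash
python3 arc.py 586.5 -61.3 62 89.5 12 18 6
```

```text
phi 11.7 r 62.1 z 89.8 Ftan -4.9 Frad -1.8 Fz 1.9 t 15.5 [ -17. -107.] tilt [-0. -0.] yaw [0.001 1.   ]
turn fix wx 0.000 wy -0.000 wz 0.001
[[0.4, 1.3, -0.3], [0.7, 2.4, -0.3], [0.9, 3.4, -0.3], [1.2, 4.5, -0.3], [1.5, 5.5, -0.3], [1.9, 6.5, -0.3]]
```

send_rows(
  fingers=[0, 0, 0, 0],
  dp=[
    [0.2, 0.8, 0],
    [0.4, 1.6, 0],
    [0.5, 2, 0],
    [0.5, 2, 0],
  ],
  turn=[
    [0, 0, 0],
    [0, 0, 0],
    [0, 0, 0],
    [0, 0, 0],
  ],
)

```text
time_s: 15.83
position: [0.5259, -0.0474, 0.0899]
tcp_rot: [[-0.001, -1.0, 0.0], [-0.001, 0.0, 1.0], [-1.0, 0.001, -0.001]]
force: [1.5, -5.8, -3.6]
opening: 0.26
```

send_rows(
  fingers=[0, 0, 0, 0],
  dp=[
    [0.2, 1, 0],
    [0.4, 1.6, 0],
    [0.5, 2, 0],
    [0.5, 2, 0],
  ],
  turn=[
    [0, 0, 0],
    [0, 0, 0],
    [0, 0, 0],
    [0, 0, 0],
  ],
)

```text
time_s: 16.17
position: [0.5262, -0.0461, 0.0899]
tcp_rot: [[-0.001, -1.0, -0.0], [-0.003, -0.0, 1.0], [-1.0, 0.001, -0.003]]
force: [0.9, -5.4, -3.9]
opening: 0.262
```

send_rows(
  fingers=[0, 0, 0, 0],
  dp=[
    [0.3, 1, 0],
    [0.5, 1.6, 0],
    [0.6, 2.2, 0],
    [0.6, 2.2, 0],
  ],
  turn=[
    [0.001, 0, 0],
    [0.002, 0, 0],
    [0.002, 0, 0],
    [0.002, 0, 0],
  ],
)

```text
time_s: 16.5
position: [0.5265, -0.0448, 0.0899]
tcp_rot: [[-0.002, -1.0, -0.001], [-0.002, -0.001, 1.0], [-1.0, 0.002, -0.002]]
force: [2.0, -6.1, -4.6]
opening: 0.266
```

send_rows(
  fingers=[0, 0, 0, 0],
  dp=[
    [0.3, 1, 0],
    [0.5, 1.6, 0],
    [0.6, 2.2, 0],
    [0.6, 2.2, 0],
  ],
  turn=[
    [0.001, 0, 0],
    [0.002, 0, 0],
    [0.002, 0, 0],
    [0.002, 0, 0],
  ],
)

```text
time_s: 16.83
position: [0.5266, -0.0445, 0.0899]
tcp_rot: [[-0.003, -1.0, -0.003], [-0.004, -0.003, 1.0], [-1.0, 0.003, -0.004]]
force: [-0.5, -9.9, -4.7]
opening: 0.264
```

send_rows(
  fingers=[0, 0, 0, 0, 0, 0, 0],
  dp=[
    [0.3, 1.6, -0.3],
    [0.5, 2.1, -0.6],
    [0.5, 2.3, -0.6],
    [0.5, 2.3, -0.6],
    [0.5, 2.3, -0.6],
    [0.5, 2.3, -0.6],
    [0.5, 2.3, -0.6],
  ],
  turn=[
    [0, 0, 0],
    [0, 0, 0],
    [0, 0, 0],
    [0, 0, 0],
    [0, 0, 0],
    [0, 0, 0],
    [0, 0, 0],
  ],
)

```text
time_s: 17.42
position: [0.5266, -0.0444, 0.0898]
tcp_rot: [[-0.004, -1.0, -0.005], [-0.007, -0.005, 1.0], [-1.0, 0.004, -0.007]]
force: [0.0, -10.8, -1.0]
opening: 0.266
```

```bash
python3 arc.py 586.5 -61.3 62 89.5 12 18 1
```

```text
phi 15.7 r 62.2 z 89.8 Ftan -10.3 Frad -2.9 Fz -1.0 t 17.4167 [ -17. -106.] tilt [-0.004 -0.007] yaw [-0.005  1.   ]
turn fix wx 0.007 wy -0.004 wz -0.005
[[0.9, 2.3, -0.3]]
```

send_rows(
  fingers=[0, 0, 0, 0, 0, 0, 0, 0, 0],
  dp=[
    [0.4, 2, -0.1],
    [0.5, 2.5, -0.2],
    [0.6, 2.8, -0.2],
    [0.6, 3.0, -0.2],
    [0.6, 3.0, -0.2],
    [0.6, 3.0, -0.2],
    [0.6, 3.0, -0.2],
    [0.6, 3.0, -0.2],
    [0.6, 3.0, -0.2],
  ],
  turn=[
    [0, 0, 0],
    [0, 0, 0],
    [0, 0, 0],
    [0, 0, 0],
    [0, 0, 0],
    [0, 0, 0],
    [0, 0, 0],
    [0, 0, 0],
    [0, 0, 0],
  ],
)

```text
time_s: 18.17
position: [0.5266, -0.0443, 0.0899]
tcp_rot: [[-0.005, -1.0, -0.007], [-0.012, -0.007, 1.0], [-1.0, 0.006, -0.012]]
force: [-1.1, -13.0, -2.7]
opening: 0.267
```

```bash
python3 arc.py 586.5 -61.3 62 89.5 12 18 1
```

```text
phi 15.9 r 62.2 z 89.9 Ftan -12.8 Frad -2.5 Fz -2.7 t 18.1667 [ -16. -106.] tilt [-0.005 -0.012] yaw [-0.007  1.   ]
turn fix wx 0.012 wy -0.005 wz -0.007
[[0.9, 2.1, -0.4]]
```

send_rows(
  fingers=[0, 0, 0, 0, 0, 0, 0, 0, 0],
  dp=[
    [0.5, 2.6, -0.2],
    [0.5, 2.6, -0.2],
    [0.5, 2.6, -0.2],
    [0.5, 2.6, -0.2],
    [0.4, 2, -0.2],
    [0.2, 1, -0.2],
    [0, 0, -0.2],
    [0, 0, -0.2],
    [0, 0, -0.2],
  ],
  turn=[
    [0, 0, 0],
    [0, 0, 0],
    [0, 0, 0],
    [0, 0, 0],
    [0, 0, 0],
    [0, 0, 0],
    [0, 0, 0],
    [0, 0, 0],
    [0, 0, 0],
  ],
)

```text
time_s: 18.92
position: [0.5265, -0.0447, 0.0898]
tcp_rot: [[-0.006, -1.0, -0.008], [-0.013, -0.008, 1.0], [-1.0, 0.006, -0.013]]
force: [1.5, -4.8, -2.7]
opening: 0.265
```

```bash
python3 arc.py 586.5 -61.3 62 89.5 12 18 1
```

```text
phi 15.5 r 62.3 z 89.8 Ftan -4.2 Frad -2.7 Fz -2.7 t 18.9167 [ -17. -106.] tilt [-0.006 -0.013] yaw [-0.008  1.   ]
turn fix wx 0.013 wy -0.006 wz -0.008
[[1.0, 2.5, -0.3]]
```

Relaxed; now open (partway first, ample clearance), then straight up.

send_rows(
  fingers=[0.6, 0.6, 0.7, 0.8, 0.8, 0.8, 0.8, 0.8, 0.8, 0.8],
  dp=[
    [0, 0, 0],
    [0, 0, 0],
    [0, 0, 0],
    [0, 0, 0],
    [0, 0, 0],
    [0, 0, 0],
    [0, 0, 0],
    [0, 0, 0],
    [0, 0, 0],
    [0, 0, 0],
  ],
  turn=[
    [0, 0, 0],
    [0, 0, 0],
    [0, 0, 0],
    [0, 0, 0],
    [0, 0, 0],
    [0, 0, 0],
    [0, 0, 0],
    [0, 0, 0],
    [0, 0, 0],
    [0, 0, 0],
  ],
)

```text
time_s: 19.75
position: [0.5265, -0.0446, 0.0898]
tcp_rot: [[-0.006, -1.0, -0.008], [-0.013, -0.008, 1.0], [-1.0, 0.006, -0.013]]
force: [-0.2, 1.0, 0.1]
opening: 0.792
```

send_rows(
  fingers=[0.8, 0.8, 0.8, 0.8, 0.8, 0.8, 0.8, 0.8, 0.8, 0.8],
  dp=[
    [0, 0, 10],
    [0, 0, 30],
    [0, 0, 60],
    [0, 0, 90],
    [0, 0, 120],
    [35, 0, 130],
    [70, 0, 130],
    [105, 0, 130],
    [105, 0, 130],
    [105, 0, 130],
  ],
  turn=[
    [0, 0, 0],
    [0, 0, 0],
    [0, 0, 0],
    [0, 0, 0],
    [0, 0, 0],
    [0, 0, 0],
    [0, 0, 0],
    [0, 0, 0],
    [0, 0, 0],
    [0, 0, 0],
  ],
)

```text
time_s: 20.58
position: [0.6326, -0.0447, 0.2201]
tcp_rot: [[-0.005, -1.0, -0.008], [-0.013, -0.008, 1.0], [-1.0, 0.005, -0.013]]
force: [-0.6, -0.1, -0.5]
opening: 0.8
```

Run:
```python
from rig import bot
from h import *
s=bot.read_state(); c=bot.capture("wrist"); print(s["position"],s["force"],s["opening"],s["time_s"])
pickle.dump((s,c),open("wrist6.pkl","wb"));cv2.imwrite("pics/wrist6.png",c["img"])
T=wristT(s,c);P=cloud(c,T);z=c["z_map"]
m=np.zeros(z.shape,bool);m[60:250,200:440]=1;m&=(P[...,2]>.12)&(P[...,2]<.14)&(z>0)
Q=P[m];print("knob",m.sum(),(Q.min(0)+Q.max(0))/2,Q.max(0)[2],np.median(Q[:,2]))
c=bot.capture("side");cv2.imwrite("pics/side6.png",cv2.resize(c["img"][180:300,200:400],None,fx=4,fy=4))
c=bot.capture("top");cv2.imwrite("pics/top6.png",c["img"])
```

```text
[ 0.63258556 -0.04469973  0.2200917 ] [-0.59396025 -0.1430319  -0.46069001] 0.7997094798939686 20.5833
knob 982 [ 0.52588208 -0.04524069  0.12605081] 0.13153078774720312 0.12837373939573776
```

View pics/wrist6.png

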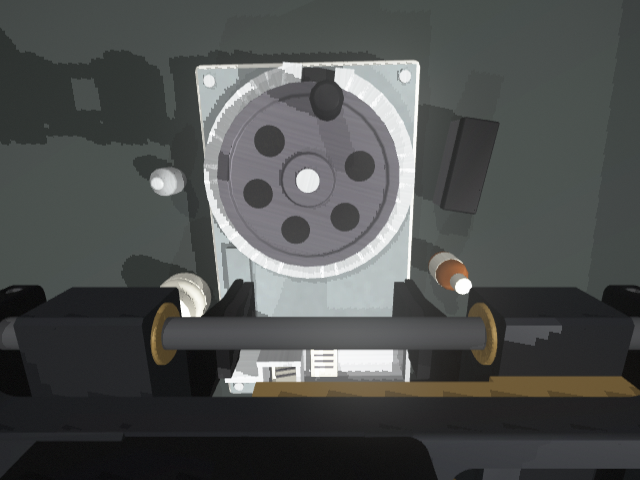

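View pics/side6.png

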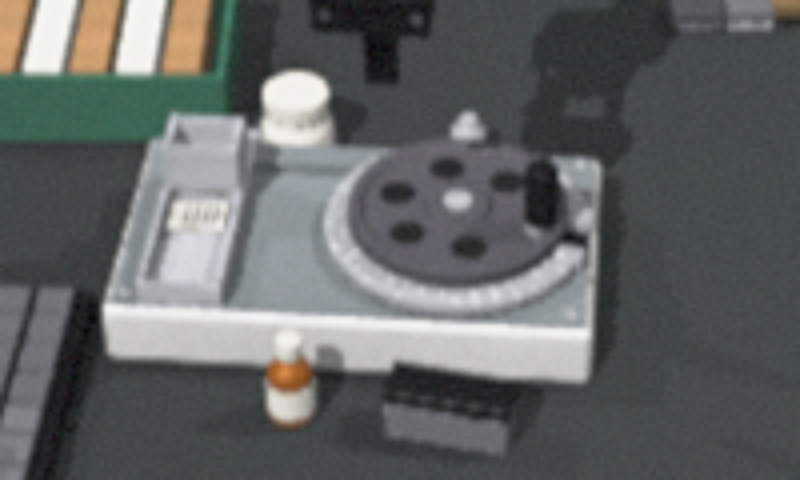

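View pics/top6.png

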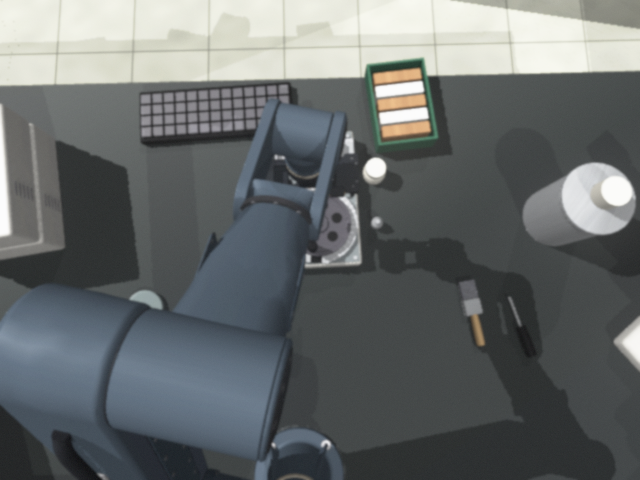

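```bash
python3 -c "
from rig import bot
print(bot.hand_in())"
```

```text
the job is handed in; nothing more can be done
None
```

I dispensed one cassette and handed the job in at about 21 s, with the gripper open and clear of everything.

**What I did:** I gripped the knob and lifted the pin about 10 mm. I turned the wheel one full turn clockwise and lowered the pin back into the notch, to the same knob height as at the start. I then nudged clockwise. The force on the tool at the knob rose from about 5.5 N while sliding to about 13 N, and motion stopped at y ≈ -44.5 mm, which matches where I expected the notch wall. That leaves an estimated 7 N on the pin. I held it there for a moment, eased off and let go.

**Last checks:**
- **Pin and knob:** the knob sits on the far side of the notch at its original top height (128 mm in both measurements), so the pin is down.
- **Cassette:** one cassette lies in the outfeed trough.
- **Bystanders:** everything visible in the last pictures looks unmoved. The arm partly hid the petri dish in the last top view.

**Irregularities:**
- **Wheel lag:** around a quarter turn the arm gave way under the wheel's load. The lift fell to about 7 mm, so the pin may have briefly slid on the ring's top. The vertical force readings then suggest about 6 N on it, against the 30 N limit.
- **Pin force:** the 7 N is inferred from the wrist force minus the sliding friction, not measured directly.

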